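Bring the screw jack up under the buggy chassis

ROBOT

A 7-joint arm with a two-finger parallel gripper is mounted at the origin on the work surface. World frame = base frame: x ahead of the robot, y to its left, z up, the work surface at z = 0. Lengths are in mm, angles in rad, forces in N, time in s.
With the tool pointing down it reaches from about 425 to 825 mm from the base axis. Payload 3.6 kg.
Tool frame: the origin (TCP) lies at the very end of the fingers, on their centre line; the grasp point (between the pads) lies 19 mm behind it; y points along the fingers, z is the direction in which the jaws open and shut, and the axes are right-handed (so a half turn about y gives the same grasp; the last joint's range is limited). The gripper opens to 93 mm and grips with 3 to 60 N. Pads are 15 mm wide; open, the fingers measure 128 mm over their backs; the gripper's body (75 mm by 188 mm) begins 65 mm behind the grasp point.
Start: joints at [-1.204, 0.615, -0.013, 1.423, 0.008, 1.103, -0.04], TCP at [249.37, 600.23, 218.64] pointing down, gripper open.
Joint ranges: [-3.12, 3.12], [-0.3, 2.06], [-1.34, 1.32], [0.26, 2.42], [-1.36, 4.5], [0.01, 1.98], [-2.84, 2.84]. Speed limits (rad/s): [2.79, 2.79, 3.14, 3.14, 3.14, 3.14, 3.14].

INTERFACE

Orientations are given as a 3x3 rotation matrix whose columns are the frame's x, y, z axes.
In Python, from bench import manip, vision gives the robot as it stands. The module is installed in compiled form; this text tells all that it offers.
- The arm moves only by the tool step_arm, never from a script. Its argument "steps" is a list of rows, each a list of 3 entries, a list of its own where there are three numbers: the finger opening in cm, from 0 to 9.3, then the shift along the tool's x, y, z in cm, then the turn, a rotation vector about the tool's x, y, z in rad. A call has 1 to 20 rows; each row is the pose to reach, as a shift and turn from the pose commanded when the call began, along the tool's axes at that moment; what a row does not reach only later rows make up. A row lasts 1/12 s, in which the tool goes at most 41.7 mm and 7.16 degrees, less where a joint would pass 70% of its speed; a pose out of reach is approached as far as the arm can. A call with a gripper value outside its range is refused whole. The fingers move at their own pace and stop on an object; the grip force is fixed at half the most. Time passes only in rows, so rows that repeat a pose let the fingers close. It gives the time, the measured TCP pose, the force and the opening at its end, in the units of the state.
- manip.read_state(): the state, without advancing time (a new reading comes with each control period).
- vision.camera(name): name is "side" or "top" or "wrist"; returns (picture, depth): 420x560x3 uint8, red, green, blue; 420x560 float32, mm along the optical axis (not along the pixel's ray), 0 where there is no reading.
- vision.get_calibration(name): a dict with "camera_matrix" (3x3 intrinsics, pixels), "world_from_camera" (4x4, takes a point from camera to world coordinates). Camera axes: x right, y down, z forward; pixel columns grow to the right and rows downward; lengths in mm; the calibration is good to about 2 mm. A picture is of the moment at which its call begins: read the wrist's pose just before it. get_calibration takes no time and is no camera call; for the wrist camera it gives the pose at the moment of the call.
- manip.close_job(): hands the job in, once; it reports no verdict.
The state is a dict: "time": time; "joint_pos": joint angles; "qvel": joint speeds; "joint_torque": joint torques, N m; "ee_pos": TCP position; "tcp_rot": TCP orientation; "wrist_force": force on the tool from outside, world axes, zero at the start; "moment": the same for the moment, N m; "width": finger opening in mm.
Only numpy, scipy, OpenCV 4.12 (cv2) and the standard library are available. Lean on these libraries where they do the work, as an engineer would, in place of code of your own. Each camera call takes 0.05 s, during which the arm holds its last target. There are 200 camera calls.

TASK

The stripped buggy rests on its set-up stand with a screw jack standing under its middle. Turn that jack's bar knob clockwise until the platform touches the underside of the chassis and just begins to take its weight, lifting the car no more than a few millimetres, then let go of the knob. Leave the spare jack, which stands under nothing, where it is.

Things in the scene. Friction and masses are not known exactly. Their poses are not given: they have to be found in the camera images.
- jack_knob_grip (a point): black bar knob on top of the screw column of the jack under the car: upright bar 46 mm long (x axis), 14 mm thick (y axis), 32 mm tall, small white mark on top, on a bright disc 48 mm across. The point is on its vertical turning axis, 7 mm below the bar's top, 25 mm above the disc, 173 mm above the bench. The column stands 140 mm from the platform's centre, on the robot's side of the car
- jack_knob (a joint): turn of that knob in rad, growing clockwise seen from above, 0 to 2.6; the platform rises 10 mm per rad and touches the resting car at 1.05; starts at 0 to 0.55. The knob turns in place without rising, is stiff (about 0.1 N m, 0.2 N m with the car's weight) and stays where it is left
- jack_platform: bare aluminium platform of that jack, 120 x 70 mm, 6 mm thick, under the middle of the car, on an arm from the screw column; it slides only up and down. Origin: centre of its top face, which starts 89 to 95 mm above the bench
- car: stripped 1:10 buggy, loose, about 0.6 kg, 364 mm long over its tyres (y axis), 214 mm wide: flat dark chassis plate 80 x 300 x 4 mm, four black tyres with white rims, highest parts 70 mm above the plate. It rests on two black cradles of its stand, 170 mm apart. Origin: centre of the plate's underside, which rests 100 mm above the bench; z up
- spare: spare screw jack of the same make, loose on the bench beside the car, not to be used: grey base 210 x 80 mm, 180 mm tall. Origin: on the bench under its platform's centre; its knob column is 140 mm from there along its -x

How it is judged:
By the outcome, as a careful person would: the job done as asked, in the order asked, and still so for the second after the job is handed in, with the robot touching nothing.
It also fails if it takes over 35 s, if anything falls off the work surface, if the arm or the gripper's body presses on something with over 40 N, if the wrist force passes 120 N, or if a joint passes its speed limit or range.

## Working session

There is one attempt and no reset: what is moved stays moved. The work goes in short steps, Python scripts to look and compute and a tool call to move; the robot and the scene stay as the last step left them, time stands still between calls to the robot, and variables do not carry over. Pictures are saved under pics/ and viewed, about 8 in all and at most 12, crops included, and the job is handed in when it is done.

Besides the shell and the picture viewer there is one more tool, called after "Call:" as name([rows], argument=value, ...), one row to a line, values as JSON. step_arm: Moves the arm, as the interface text tells. Its arguments: {"type":"object","properties":{"steps":{"type":"array"}},"required":["steps"]}

```bash
mkdir -p pics
cat > h.py <<'E'
import numpy as np, cv2
from bench import manip, vision
def ray(name,u,v,z,cal=None):
    c=cal or vision.get_calibration(name);K=np.array(c["camera_matrix"]);T=np.array(c["world_from_camera"])
    d=T[:3,:3]@np.linalg.inv(K)@[u,v,1];o=T[:3,3]
    return o+d*(z-o[2])/d[2]
def pts(name,dep,cal=None):
    c=cal or vision.get_calibration(name);K=np.array(c["camera_matrix"]);T=np.array(c["world_from_camera"])
    v,u=np.mgrid[:420,:560]
    P=np.stack([(u-K[0,2])/K[0,0]*dep,(v-K[1,2])/K[1,1]*dep,dep],-1)
    return P@T[:3,:3].T+T[:3,3]
def save(n,p): cv2.imwrite('pics/'+n+'.png',cv2.cvtColor(p,cv2.COLOR_RGB2BGR))
E
python3 - <<'E'
from h import *
s=manip.read_state();print(s['time'],s['ee_pos'],np.round(s['tcp_rot'],3),s['width'])
for n in('top','side'):
    p,d=vision.camera(n);save(n+'0',p);np.save(n+'0d',d);np.save(n+'0p',p)
    P=pts(n,d)
    print(n,np.round(vision.get_calibration(n)['world_from_camera'],2).tolist())
a=np.hstack([cv2.imread('pics/top0.png')]);
E
```

```text
0.0 [249.11228808 599.52897391 217.48910898] [[ 0.923 -0.001  0.384]
 [-0.384 -0.002  0.923]
 [ 0.    -1.    -0.002]] 92.97777064882362
top [[-0.02, -0.98, 0.18, 311.34], [-1.0, 0.02, -0.01, 7.45], [0.01, -0.18, -0.98, 1631.16], [0.0, 0.0, 0.0, 1.0]]
side [[-0.95, -0.2, 0.24, 176.41], [-0.31, 0.57, -0.76, 1263.03], [0.02, -0.8, -0.6, 1110.15], [0.0, 0.0, 0.0, 1.0]]
```

View pics/top0.png

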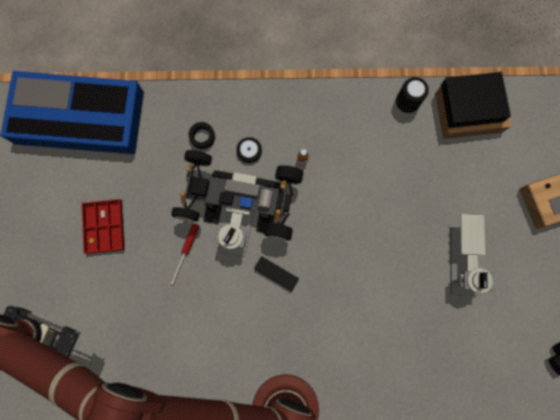

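View pics/side0.png

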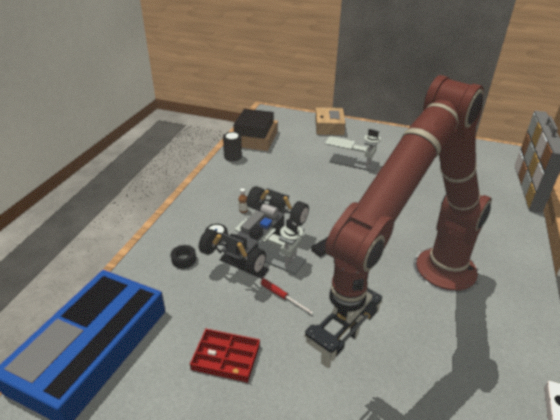

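The top view shows the car at about (240,195), its jack knob at about (231,236) on the bright disc, and the spare at about (478,270). Next I measure the knob.

Run:
```python
from h import *
p=np.load('top0p.npy');d=np.load('top0d.npy')
print('knob',ray('top',231,236,180),'disc',ray('top',231,237,148))
P=pts('top',d);v0,u0=np.mgrid[:420,:560]
g=p.astype(int).sum(2)
m=(abs(u0-231)<12)&(abs(v0-236)<12)&(g<200)&(P[...,2]>135)
print(m.sum(),P[m].mean(0)); 
q=np.array([ray('top',u,v,180)[:2] for v,u in zip(*np.nonzero(m))]);c=q.mean(0);w,V=np.linalg.eigh(np.cov(q.T));print(c,w,V[:,1])
c=cv2.resize(p[140:270,150:330],None,fx=4,fy=4,interpolation=cv2.INTER_CUBIC);save('crop',c)
s=manip.read_state();R=np.array(s['tcp_rot'])
t=np.array([*q.mean(0),300]);print('shift cm tool',R.T@(t-s['ee_pos'])/10)
cal=vision.get_calibration('wrist');print('wristcam in tool',R.T@(np.array(cal['world_from_camera'])[:3,3]-s['ee_pos']),R.T@np.array(cal['world_from_camera'])[:3,:3])
```

```text
knob [499.2529323  143.92635978 180.        ] disc [500.50753826 146.93122901 148.        ]
55 [499.28991156 144.99163008 203.50463023]
[502.04953148 147.44594045] [ 11.15541685 154.46716241] [-0.91808221  0.39639003]
shift cm tool [ 40.70256481  -8.16240189 -32.07364866]
wristcam in tool [-7.90172903e+01 -1.65626645e+02  2.11335976e-02] [[-2.71334397e-04  9.58189151e-01  2.86135419e-01]
 [-5.53700792e-04 -2.86135530e-01  9.58188996e-01]
 [ 9.99999810e-01  1.01556225e-04  6.08188503e-04]]
```

View pics/crop.png

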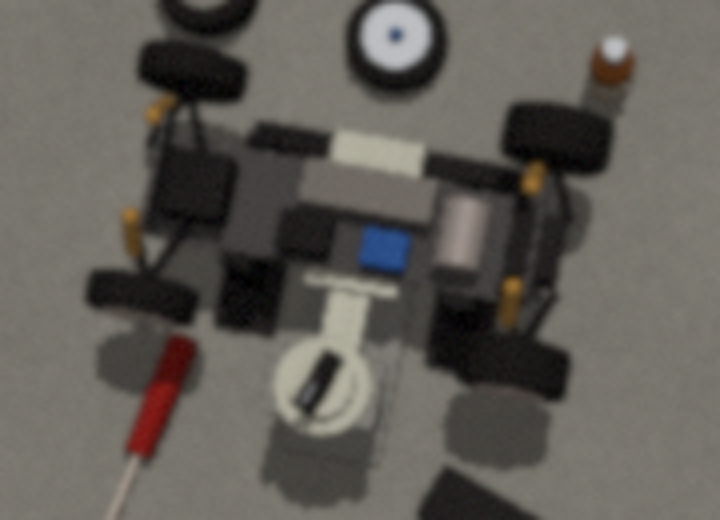

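The bar runs about -25° in world xy, nearly along the tool's x axis already. I'll move above the knob and look with the wrist camera.

Call:
step_arm([
  [9.3,[0,-6,0],[0,0,0]],
  [9.3,[0,-8,0],[0,0,0]],
  [9.3,[40.7,-8,-32],[0,0,0]],
  [9.3,[40.7,-8,-32],[0,0,0]],
  [9.3,[40.7,-8,-32],[0,0,0]],
  [9.3,[40.7,-8,-32],[0,0,0]],
  [9.3,[40.7,-8,-32],[0,0,0]],
  [9.3,[40.7,-8,-32],[0,0,0]],
  [9.3,[40.7,-8,-32],[0,0,0]],
  [9.3,[40.7,-8,-32],[0,0,0]],
  [9.3,[40.7,-8,-32],[0,0,0]],
  [9.3,[40.7,-8,-32],[0,0,0]],
  [9.3,[40.7,-8,-32],[0,0,0]],
  [9.3,[40.7,-8,-32],[0,0,0]],
  [9.3,[40.7,-8,-32],[0,0,0]],
  [9.3,[40.7,-8,-32],[0,0,0]],
  [9.3,[40.7,-8,-32],[0,0,0]],
  [9.3,[40.7,-8,-32],[0,0,0]],
  [9.3,[40.7,-8,-32],[0,0,0]],
])

```text
time: 1.68
ee_pos: [501.5, 150.7, 298.4]
tcp_rot: [[0.925, -0.001, 0.38], [-0.38, 0.001, 0.925], [-0.001, -1.0, 0.0]]
wrist_force: [1.0, -0.2, -0.4]
width: 93.3
```

Run:
```python
from h import *
s=manip.read_state();cal=vision.get_calibration('wrist');p,d=vision.camera('wrist')
print(s['time'],s['ee_pos'],np.round(s['joint_pos'],2),np.round(s['moment'],2),np.round(s['wrist_force'],1))
save('w1',p);np.save('w1p',p);np.save('w1d',d);import pickle;pickle.dump((s,cal),open('w1.pkl','wb'))
```

```text
1.6833 [501.46017409 150.70835274 298.4185279 ] [-0.41  0.34  0.12  1.66 -0.04  1.14  0.89] [ 0.   -0.01 -0.03] [ 1.  -0.2 -0.4]
```

View pics/w1.png

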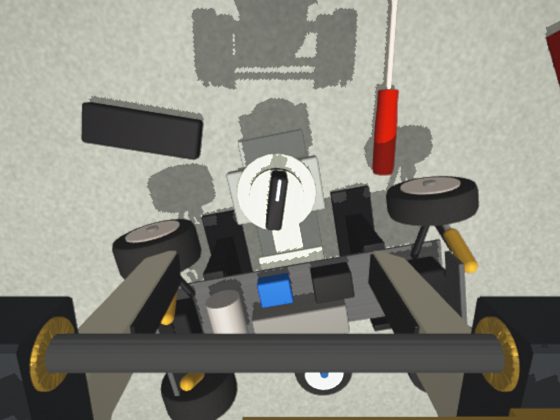

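The wrist view shows the bar nearly vertical in the image at (277,195), with the white mark at (277,190). Next I refine its centre and angle using depth.

Run:
```python
from h import *
import pickle
s,cal=pickle.load(open('w1.pkl','rb'));p=np.load('w1p.npy');d=np.load('w1d.npy');P=pts('w',d,cal)
v0,u0=np.mgrid[:420,:560];win=(abs(u0-277)<45)&(abs(v0-195)<50)
m=win&(P[...,2]>174)&(P[...,2]<186)
print('z med',np.median(P[...,2][m]))
# image-based top face via colour/plane ray
q=P[m][:,:2].astype(np.float32)
r=cv2.minAreaRect(q);box=cv2.boxPoints(r);print('top face',m.sum(),r);
w,V=np.linalg.eigh(np.cov(q.T));print('axis ang',np.degrees(np.arctan2(V[1,1],V[0,1])),'mean',q.mean(0))
b=(p.min(2)>200)&win&(abs(P[...,2]-148)<5);cs,_=cv2.findContours(b.astype(np.uint8),0,1);c=max(cs,key=cv2.contourArea)
k=cv2.minEnclosingCircle(c);print('disc px',k,ray('w',*k[0],148,cal),'z',np.median(P[b][:,2]))
R=np.array(s['tcp_rot']);t=np.array([*r[0],155.]);print('shift',R.T@(t-s['ee_pos'])/10)
# platform height & plate: heights near platform in wrist/top views
print('cradle/platform pieces z (top far edge)')
D=np.load('top0d.npy');Q=pts('top',D);tp=np.load('top0p.npy')
reg=np.zeros((420,560),bool);reg[175:183,235:255]=1
pm=reg&(tp.min(2)>170);print('platform top cam',pm.sum(),np.median(Q[pm],0))
pm=win*0
x=(v0>235)&(v0<270)&(u0>250)&(u0<330)&(p.min(2)>190);x&=(P[...,2]<110)&(P[...,2]>75)
print('platform wrist',x.sum(),np.median(P[x],0),np.percentile(P[x][:,2],[10,50,90]))
```

```text
z med 179.3565394365837
top face 936 ((503.7604675292969, 151.93154907226562), (14.053114891052246, 45.012454986572266), 60.2305793762207)
axis ang 150.45456254634914 mean [502.82486 152.31244]
disc px ((266.5, 194.5), 23.759307861328125) [500.46745238 144.03907512 148.        ] z 150.43793569884005
shift [ 0.18591822 14.341699    0.1942195 ]
cradle/platform pieces z (top far edge)
platform top cam 0 [nan nan nan]
platform wrist 715 [579.60898356 135.71917621  87.89256434] [85.83099669 87.89256434 92.96586534]
  return _methods._mean(a, axis=axis, dtype=dtype,
  ret = um.true_divide(
```

Bar centre is (503.8, 151.9) at -29.7°, so the tool needs +0.13 rad clockwise, then down 14.2 cm and grip.

Call:
step_arm([
  [6,[0.2,3,0.2],[0,0.1,0]],
  [6,[0.2,6,0.2],[0,0.13,0]],
  [6,[0.2,9,0.2],[0,0.13,0]],
  [6,[0.2,11,0.2],[0,0.13,0]],
  [6,[0.2,12.5,0.2],[0,0.13,0]],
  [6,[0.2,13.5,0.2],[0,0.13,0]],
  [6,[0.2,14.2,0.2],[0,0.13,0]],
  [6,[0.2,14.2,0.2],[0,0.13,0]],
  [6,[0.2,14.2,0.2],[0,0.13,0]],
])

```text
time: 2.48
ee_pos: [505.3, 150.2, 157.1]
tcp_rot: [[0.866, 0.001, 0.499], [-0.499, 0.0, 0.866], [0.0, -1.0, 0.001]]
wrist_force: [0.6, 0.2, 0.8]
width: 60.3
```

Call:
step_arm([
  [1,[0,0,0],[0,0,0]],
  [1,[0,0,0],[0,0,0]],
  [1,[0,0,0],[0,0,0]],
  [1,[0,0,0],[0,0,0]],
  [1,[0,0,0],[0,0,0]],
  [1,[0,0,0],[0,0,0]],
  [1,[0,0,0],[0,0,0]],
  [1,[0,0,0],[0,0,0]],
  [1,[0,0,0],[0,0,0]],
  [1,[0,0,0],[0,0,0]],
])

```text
time: 3.32
ee_pos: [505.5, 150.3, 156.7]
tcp_rot: [[0.866, 0.001, 0.5], [-0.5, 0.001, 0.866], [0.0, -1.0, 0.001]]
wrist_force: [0.1, 1.2, -0.9]
width: 13.5
```

```bash
cat > st.py <<'E'
from h import *
s=manip.read_state();R=np.array(s['tcp_rot'])
print(s['time'],np.round(s['ee_pos'],1),'xang',np.degrees(np.arctan2(R[1,0],R[0,0])),'M',np.round(s['moment'],3),'F',np.round(s['wrist_force'],1),'w',s['width'],np.round(s['joint_pos'],2))
E
python3 st.py
```

```text
3.3167 [505.5 150.3 156.7] xang -29.973539391364223 M [ 0.32  -0.217  0.082] F [ 0.1  1.2 -0.9] w 13.460510001758971 [-0.41  0.5   0.12  1.86 -0.09  0.78  0.8 ]
```

Gripped at 13.5 mm. Now turning clockwise in stages while watching the moment.

Call:
step_arm([
  [1,[0,0,0],[0,0.06,0]],
  [1,[0,0,0],[0,0.12,0]],
  [1,[0,0,0],[0,0.18,0]],
  [1,[0,0,0],[0,0.24,0]],
  [1,[0,0,0],[0,0.3,0]],
])

```text
time: 3.73
ee_pos: [505.0, 149.7, 156.7]
tcp_rot: [[0.678, -0.0, 0.735], [-0.735, -0.0, 0.678], [-0.0, -1.0, -0.0]]
wrist_force: [0.1, 1.6, 0.7]
width: 13.5
```

```bash
python3 st.py
python3 - <<'E'
from h import *
p,d=vision.camera('wrist');save('w2',p)
E
```

```text
3.7333 [505.  149.7 156.7] xang -47.330501530567304 M [0.107 0.031 0.091] F [0.1 1.6 0.7] w 13.495589275665067 [-0.47  0.51  0.21  1.86 -0.14  0.79  0.56]
```

View pics/w2.png

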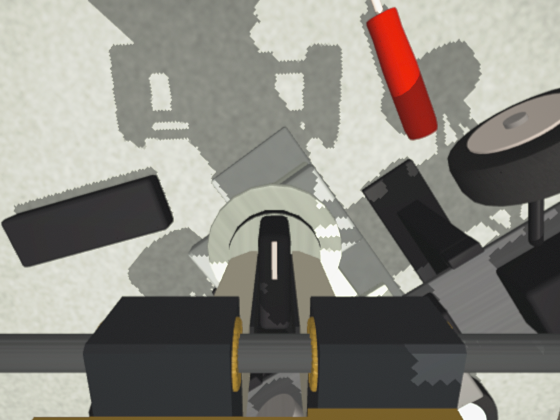

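The knob follows the gripper: the bar is still vertical in the image at (272,260), with the base edge running from (313,165) to (395,290). I'll use the base edges for jack yaw to estimate the knob angle.

Run:
```python
from h import *
f=lambda u,v:ray('wrist',u,v,15)
a,b=f(313,165),f(395,290);print('long',np.degrees(np.arctan2(*(b-a)[1::-1])))
a,b=f(213,180),f(285,128);print('short+-90',np.degrees(np.arctan2(*(b-a)[1::-1])),np.linalg.norm(b-a))
```

```text
long -13.170052085680732
short+-90 78.00314643725287 74.50201588054884
```

Call:
step_arm([
  [1,[0,0,0],[0,0.06,0]],
  [1,[0,0,0],[0,0.12,0]],
  [1,[0,0,0],[0,0.18,0]],
  [1,[0,0,0],[0,0.2,0]],
])

```text
time: 4.12
ee_pos: [504.6, 149.4, 156.7]
tcp_rot: [[0.52, -0.001, 0.854], [-0.854, -0.001, 0.52], [-0.0, -1.0, -0.001]]
wrist_force: [-0.7, 0.7, 1.9]
width: 13.7
```

```bash
python3 st.py
```

```text
4.1167 [504.6 149.4 156.7] xang -58.68715884939991 M [-0.094  0.24   0.134] F [-0.7  0.7  1.9] w 13.66685028196532 [-0.51  0.51  0.27  1.86 -0.18  0.79  0.4 ]
```

Jack yaw is about -12.6°, which puts the knob at about 0.80 if the bar is aligned at zero. I'll record a car baseline, then continue in small steps.

```bash
cat > cap.py <<'E'
from h import *
import sys
for n in('top','side'):
    a=[vision.camera(n) for _ in range(3)]
    np.savez(f'{n}_{sys.argv[1]}',p=a[0][0],p2=np.mean([x[0] for x in a],0),d=np.median([x[1] for x in a],0))
    save(f'{n}_{sys.argv[1]}',a[0][0])
E
python3 cap.py b; python3 st.py
```

```text
4.4167 [504.6 149.4 156.7] xang -58.617989514638424 M [-0.152  0.411  0.046] F [-2.3 -1.2  4. ] w 13.80507081158564 [-0.51  0.51  0.27  1.86 -0.18  0.79  0.4 ]
```

Call:
step_arm([
  [1,[0,0,0],[0,0.05,0]],
  [1,[0,0,0],[0,0.1,0]],
])

```text
time: 4.58
ee_pos: [504.4, 149.3, 156.7]
tcp_rot: [[0.431, -0.002, 0.902], [-0.902, -0.0, 0.431], [-0.0, -1.0, -0.002]]
wrist_force: [-2.8, -0.5, 3.9]
width: 13.6
```

```bash
python3 st.py
```

```text
4.5833 [504.4 149.3 156.7] xang -64.46817350656914 M [-0.202  0.592  0.082] F [-2.8 -0.5  3.9] w 13.57924699222417 [-0.53  0.51  0.3   1.86 -0.2   0.8   0.32]
```

Call:
step_arm([
  [1,[0,0,0],[0,0.04,0]],
  [1,[0,0,0],[0,0.08,0]],
])

```text
time: 4.75
ee_pos: [504.2, 149.2, 156.7]
tcp_rot: [[0.358, -0.002, 0.934], [-0.934, -0.001, 0.358], [-0.0, -1.0, -0.002]]
wrist_force: [-2.6, -0.4, 4.3]
width: 13.7
```

```bash
python3 st.py
```

```text
4.75 [504.2 149.2 156.7] xang -69.0319929297466 M [-0.226  0.673  0.1  ] F [-2.6 -0.4  4.3] w 13.739401130178594 [-0.54  0.52  0.32  1.87 -0.22  0.8   0.26]
```

View pics/side_b.png

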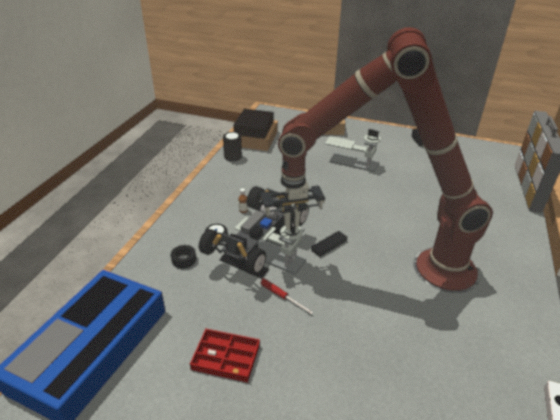

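The side view shows the gripper on the knob beside the car at (265,225), with the arm clear of it. q is about 0.98 with the moment still about 0.1 N m, so I continue in finer steps.

Call:
step_arm([
  [1,[0,0,0],[0,0.03,0]],
  [1,[0,0,0],[0,0.06,0]],
])

```text
time: 4.92
ee_pos: [504.1, 149.2, 156.7]
tcp_rot: [[0.301, -0.002, 0.954], [-0.954, -0.001, 0.301], [-0.0, -1.0, -0.002]]
wrist_force: [-3.8, -1.6, 6.1]
width: 14.0
```

```bash
python3 st.py
```

```text
4.9167 [504.1 149.2 156.7] xang -72.46531228912433 M [-0.315  0.895  0.169] F [-3.8 -1.6  6.1] w 13.959859249973553 [-0.56  0.52  0.34  1.87 -0.23  0.8   0.21]
```

Call:
step_arm([
  [1,[0,0,0],[0,0.03,0]],
  [1,[0,0,0],[0,0.06,0]],
])

```text
time: 5.08
ee_pos: [503.9, 149.1, 156.7]
tcp_rot: [[0.244, -0.003, 0.97], [-0.97, -0.001, 0.244], [0.0, -1.0, -0.003]]
wrist_force: [-3.9, -0.6, 5.8]
width: 14.1
```

```bash
python3 st.py; python3 cap.py c
cat > cmp.py <<'E'
from h import *
import sys
a,b=sys.argv[1:]
for n in('top','side'):
    A,B=np.load(f'{n}_{a}.npz'),np.load(f'{n}_{b}.npz')
    P,Q=pts(n,A['d']),pts(n,B['d']);v,u=np.mgrid[:420,:560]
    box=(u>170)&(u<305)&(v>145)&(v<245) if n=='top' else (u>195)&(u<275)&(v>180)&(v<275)
    same=abs(A['p2']-B['p2']).max(2)<25
    dz=Q[...,2]-P[...,2]
    m=box&same&(P[...,2]>97)&(P[...,2]<175)&(abs(dz)<8);f=(P[...,2]<20)&(abs(dz)<8)&same&(abs(u-240)<150)
    print(n,m.sum(),'dz car',dz[m].mean(),np.median(dz[m]),'+-',dz[m].std()/m.sum()**.5,'floor',dz[f].mean())
E
python3 cmp.py b c
```

```text
5.0833 [503.9 149.1 156.7] xang -75.89404187351022 M [-0.322  0.894  0.204] F [-3.9 -0.6  5.8] w 14.101953689808825 [-0.57  0.52  0.36  1.87 -0.24  0.8   0.16]
top 4420 dz car 0.6158857867839713 0.6460261503777929 +- 0.045066032683314335 floor 0.017293732287827875
side 2544 dz car 0.3221544862781061 0.30570378300183165 +- 0.04317932024553072 floor 0.002628313211283361
```

The moment doubled to 0.2 N m and the car has risen 0.3–0.6 mm, so the platform has touched. I'll add a small margin, then check.

Call:
step_arm([
  [1,[0,0,0],[0,0.03,0]],
  [1,[0,0,0],[0,0.06,0]],
  [1,[0,0,0],[0,0.06,0]],
])

```text
time: 5.63
ee_pos: [503.7, 149.0, 156.7]
tcp_rot: [[0.185, -0.003, 0.983], [-0.983, -0.001, 0.185], [0.0, -1.0, -0.003]]
wrist_force: [-5.3, -0.8, 6.2]
width: 13.6
```

```bash
python3 st.py; python3 cap.py d; python3 cmp.py b d
```

```text
5.6333 [503.7 149.  156.7] xang -79.32209641502097 M [-0.361  0.991  0.148] F [-5.3 -0.8  6.2] w 13.61940574458616 [-0.58  0.52  0.37  1.87 -0.26  0.8   0.12]
top 4390 dz car 1.0006462285590576 1.1337044164173449 +- 0.04605598367728448 floor 0.019580208215318754
side 2499 dz car 0.5846493670409801 0.6019361023473948 +- 0.0447164424075819 floor 0.0012702756843968432
```

The car is up about 1 mm, so I release and retreat straight up.

Call:
step_arm([
  [5,[0,0,0],[0,0,0]],
  [5,[0,0,0],[0,0,0]],
  [5,[0,0,0],[0,0,0]],
  [5,[0,0,0],[0,0,0]],
  [5,[0,0,0],[0,0,0]],
  [5,[0,-2,0],[0,0,0]],
  [5,[0,-5,0],[0,0,0]],
  [5,[0,-8,0],[0,0,0]],
  [5,[0,-12,0],[0,0,0]],
  [5,[0,-14,0],[0,0,0]],
  [5,[0,-14,0],[0,0,0]],
  [5,[0,-14,0],[0,0,0]],
  [5,[0,-14,0],[0,0,0]],
])

```text
time: 7.02
ee_pos: [504.2, 149.7, 295.4]
tcp_rot: [[0.186, -0.002, 0.983], [-0.983, -0.001, 0.186], [0.0, -1.0, -0.002]]
wrist_force: [-0.4, 0.1, -0.7]
width: 49.8
```

```bash
python3 st.py; python3 cap.py e; python3 cmp.py b e
python3 - <<'E'
from h import *
p,d=vision.camera('wrist');save('w3',p)
E
```

```text
7.0167 [504.2 149.7 295.4] xang -79.27147122952783 M [-0.073 -0.002 -0.002] F [-0.4  0.1 -0.7] w 49.8424207105988 [-0.63  0.37  0.43  1.67 -0.17  1.14  0.03]
top 3694 dz car 0.9465448025071217 0.9846094551854776 +- 0.05020086057022451 floor 0.00432739672070967
side 2536 dz car 0.616240711679269 0.5564020860858818 +- 0.0435935968183661 floor 0.01550149820722735
```

View pics/w3.png

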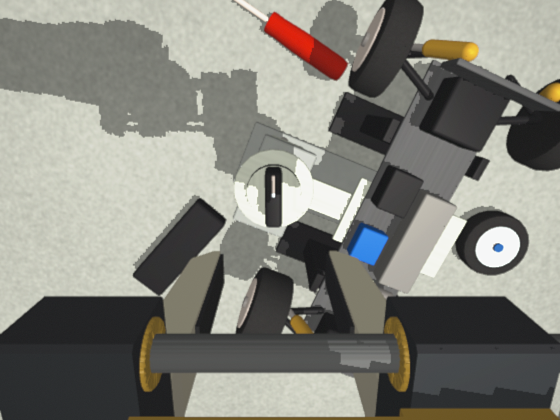

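The knob is free at (273,195), its bar still aligned with the tool. The car sits level on the jack and cradles, and the lift held at about 0.6–0.9 mm. Handing in.

```bash
python3 -c "
from bench import manip
print(manip.close_job())"
```

```text
the job is handed in; nothing more can be done
None
```

I turned the knob of the jack under the car clockwise about 0.86 rad until the platform touched and lifted the car by about 1 mm. Then I released the knob, backed the arm off straight up and handed the job in at about 7.4 s.

- **Contact:** the turning moment rose from about 0.1 to 0.2 N m at an estimated knob angle of 1.05–1.10 rad. The final angle is about 1.16 rad, assuming the bar lines up with the jack at zero.
- **Lift after release:** the two cameras disagree slightly on how far the car rose: about 0.95 mm from the top and 0.6 mm from the side. Both show it still raised, and both are well under a few millimetres.
- **Knob and arm:** the bar stayed where I left it, and the arm was clear with near-zero force at the end.
- **Spare jack:** I never went near it, but I did not measure its position again at the end.

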